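Slide the patched panel under the clamping bridge

TASK

Push the dark wooden panel flat along the bench, under the low green clamping bridge and up against the wooden stop strip behind it, so that it lies square to the stop with its pale round patch centred beneath the clamp screw. Only push it with the fingers: do not lift, carry or tip it, keep the robot from bumping the bridge, and leave the bottle, the tin and the screwdriver where they are. Finish with the hand clear of everything.

Things in the scene. Friction and masses are not known exactly. Their poses are not given: they have to be found in the camera images.
- panel: Loose flat panel of dark wood, 150 mm long (its x), 100 mm wide (its y), 16 mm thick, 0.13 to 0.25 kg, with a pale round patch 24 mm across in the middle of its top. Origin: centre of its underside; z up. The same either way round. Starts flat on the bench in front of the bridge, not under it, its x within 0.35 rad of the bridge's x.
- bridge: Fixed green clamping bridge. Origin: on the bench directly below the clamp screw; x is the direction in which the panel is pushed in, y runs along the bar, z up. The bar spans 40 mm in x (-20 to +20) and 220 mm in y, underside 21 mm and top 37 mm above the bench. Its two wooden feet (50 mm in x) leave an opening from y = -65 to +65 mm.
- screw_top (a point): Top of the steel clamp screw in the middle of the bar, 62 mm above the bench, with a 78 mm cross handle along the bar at 55 mm height.
- stop_face (a point): Point on the bench at the middle of the near face of the fixed wooden stop strip behind the bridge, 75 mm from the bridge's origin along its x; strip 140 mm long along the bridge's y, 13 mm high. A panel square against it and centred in y has its patch under the screw; its pushed end stands 55 mm out in front of the bar.
- finish: Bystander: amber bottle with orange label and black cap, 56 mm across, about 120 mm high, standing beside the bridge at the end farther from the robot, its centre 145 to 155 mm from the bridge's origin along y. Origin: centre of its underside. Stays where it is.
- tin: Bystander: brass wax tin, 64 mm across, 35 mm high, standing behind the stop strip. Origin: centre of its underside. Stays where it is.
- driver: Bystander: screwdriver lying on the bench behind the tin, roughly along the bridge's y. Origin near its middle. Stays where it is.
Not all that is in view belongs to the job. What is meant by the panel is not pink, and is the smaller of those in its own colour.

How it is judged:
By the outcome, as a careful person would: the job done as asked, in the order asked, and still so for the second after the job is handed in, with the robot touching nothing.
It also fails if it takes over 72 s, if anything falls off the work surface, if the arm or the gripper's body presses on something with over 40 N, if the wrist force passes 120 N, or if a joint passes its speed limit or range.

ROBOT

A 6-joint arm with a two-finger parallel gripper is mounted at the origin on the work surface. World frame = base frame: x ahead of the robot, y to its left, z up, the work surface at z = 0. Lengths are in m, angles in degrees, forces in N, time in s.
With the tool pointing down it reaches from about 0.275 to 0.875 m from the base axis. Payload 12.5 kg.
Tool frame: the origin (TCP) lies on the centre line of the jaws, within the pads' length; the fingertips stand 11 mm ahead of it and the grasp point (between the pads) lies 8 mm behind it; z points along the fingers, y is the line along which they close (so a half turn about z gives the same grasp; the last joint's range is limited). The gripper opens to 85 mm and grips with 20 to 120 N. Pads are 22 mm wide; open, the fingers measure 114 mm over their backs; the gripper's body (76 mm by 85 mm) begins 54 mm behind the grasp point. The pads swing forward as they close: fully open they stand 13 mm farther back than shut.
Start: joints at [-74.175, 20.094, 94.641, -0, 65.266, -4.847], TCP at [0.194, -0.515, 0.214] pointing down, gripper open.
Joint ranges: [-157.81, 157.81], [-45, 120.19], [0.68, 151.7], [-89.99, 269.99], [4.06, 180], [-164.3, 164.3]. Speed limits (degrees/s): [127.2, 127.2, 159.86, 180, 180, 180].

INTERFACE

Orientations are given as a 3x3 rotation matrix whose columns are the frame's x, y, z axes.
In Python, from workcell import state, grab_frame, get_calibration, hand_in, recognise, cut_out gives the robot as it stands. The module is installed in compiled form; this text tells all that it offers.
- The arm moves only by the tool arm_command, never from a script. Its argument "targets" is a list of rows, each an object with "delta_rot": the turn, a rotation vector about the world's x, y, z in rad, a list of three; "linear": the shift along the world's x, y, z in mm, a list of three; "gripper": the opening, from 0 (shut) to 1 (fully open). A call has exactly 10 rows; each row shifts and turns the commanded pose from where the row before left it; what a row does not reach is not made up. A row lasts 1/10 s, in which the tool goes at most 50 mm and 8.59 degrees, less where a joint would pass 70% of its speed; a pose out of reach is approached as far as the arm can. A call with a gripper value outside its range is refused whole. The fingers move at their own pace and stop on an object; "squeeze" is the grip in N (left out, the last holds). Time passes only in rows, so rows that do not move let the fingers close, or fill a call up. It gives the time, the measured TCP pose, the force, the opening and the grip force at its end, in the units of the state.
- state(): the state, without advancing time (a new reading comes with each control period).
- grab_frame(name): name is "scene" or "side" or "wrist"; returns the picture (420x560x3 uint8, red, green, blue); there is no depth.
- get_calibration(name): a dict with "intrinsics" (3x3 intrinsics, pixels), "rvec" (rotation vector, rad) and "tvec" (3), from world to camera coordinates, as OpenCV has them; the wrist camera has in their place "mount" (4x4, takes a point from camera to tool coordinates, whose origin is the TCP and whose axes are the flange's). Camera axes: x right, y down, z forward; pixel columns grow to the right and rows downward; lengths in m; the calibration is good to about 2 mm. A picture is of the moment at which its call begins: read the wrist's pose just before it. get_calibration takes no time and is no camera call.
- hand_in(): hands the job in; it is judged then, once.
Trained networks look in the newest picture that a camera, given by its name, has taken for a name from the list of things; names that differ only in an ending like _2 or _b are one class to them, and where a whole thing is asked for, a point or a joint stands for the part that bears it (a point fixed in the world has none). Each returns a list of dicts, best first, with "confidence" (0 to 1); they miss things now and then, are a little off and sometimes report something else, mostly with a low value. They report only what shows in the picture. A call takes as long as a camera call. They do not tell look-alikes from the thing itself.
- recognise(camera, label): "uv" ([column, row] in pixels, amid what is visible of it).
- cut_out(camera, label): "pixels" (420x560 bool, what is visible of it) and "uv" ([column, row] in pixels, amid what is visible of it).
The state is a dict: "clock": time; "joint_positions": joint angles; "joint_vel": joint speeds; "joint_efforts": joint torques, N m; "eef_pos": TCP position; "eef_rot": TCP orientation; "force": force on the tool from outside, world axes, zero at the start; "torque": the same for the moment, N m; "opening": finger opening in m; "gripper_force": force on a finger pad.
Only numpy, scipy, OpenCV 4.12 (cv2) and the standard library are available. Lean on these libraries where they do the work, as an engineer would, in place of code of your own. Each camera call takes 0.05 s, during which the arm holds its last target. There are 200 camera calls.

## Working session

There is one attempt and no reset: what is moved stays moved. The work goes in short steps, Python scripts to look and compute and a tool call to move; the robot and the scene stay as the last step left them, time stands still between calls to the robot, and variables do not carry over. Pictures are saved under pics/ and viewed, at most 10 in all, crops included, and the job is handed in when it is done.

Besides the shell and the picture viewer there is one more tool, called after ">>>" as name(argument=value, ...) on one line, values as JSON. arm_command: Moves the arm, as the interface text tells. Its arguments: {"type":"object","properties":{"targets":{"type":"array"},"squeeze":{"type":"number"}},"required":["targets"]}

```bash
mkdir -p pics
cat > h.py <<'E'
import numpy as np, cv2
from workcell import *
def cam(name):
    c=get_calibration(name); K=np.array(c['intrinsics'],float)
    if 'rvec' in c:
        R=cv2.Rodrigues(np.array(c['rvec'],float))[0]; t=np.array(c['tvec'],float).ravel()
    else:
        s=state(); M=np.array(c['mount'],float); Rt=np.array(s['eef_rot']); 
        Rc=Rt@M[:3,:3]; p=Rt@M[:3,3]+np.array(s['eef_pos']); R=Rc.T; t=-R@p
    return K,R,t
def ray(name,uv,z,c=None):
    K,R,t=c or cam(name); uv=np.atleast_2d(uv).astype(float)
    d=(np.linalg.inv(K)@np.c_[uv,np.ones(len(uv))].T).T@R; o=-R.T@t
    return o+d*((z-o[2])/d[:,2])[:,None]
def proj(name,P,c=None):
    K,R,t=c or cam(name); q=(K@(R@np.atleast_2d(P).T+t[:,None])).T
    return q[:,:2]/q[:,2:]
E
python3 - <<'E'
from h import *
ims=[]
for n in ['scene','side','wrist']:
    im=grab_frame(n); cv2.imwrite(f'pics/{n}0.png',im[...,::-1]); 
    for l in ['panel','bridge','screw_top','finish','tin','driver']:
        for r in recognise(n,l)[:4]:
            print(n,l,np.round(r['uv']),round(r['confidence'],2),np.round(ray(n,r['uv'],{'panel':.016,'bridge':.037,'screw_top':.062}.get(l,.0))[0],3))
s=state();print(s['clock'],s['eef_pos'],s['eef_rot'])
E
```

```text
scene panel [173. 168.] 0.88 [ 0.279 -0.241  0.016]
scene panel [194. 242.] 0.64 [ 0.547 -0.134  0.016]
scene panel [192. 346.] 0.63 [ 0.794 -0.092  0.016]
scene bridge [278. 236.] 0.65 [0.542 0.046 0.037]
scene screw_top [390. 254.] 0.74 [0.609 0.268 0.062]
scene screw_top [280. 237.] 0.6 [0.572 0.052 0.062]
scene finish [289. 289.] 0.95 [0.654 0.074 0.   ]
scene tin [338. 224.] 0.67 [0.463 0.184 0.   ]
scene tin [288. 289.] 0.64 [0.655 0.072 0.   ]
scene driver [387. 255.] 0.68 [0.556 0.283 0.   ]
side panel [297. 297.] 0.69 [ 0.538 -0.141  0.016]
side panel [166. 383.] 0.62 [ 0.286 -0.237  0.016]
side bridge [269. 218.] 0.56 [0.537 0.05  0.037]
side screw_top [268. 222.] 0.57 [0.524 0.016 0.062]
side finish [330. 197.] 0.96 [0.7   0.108 0.   ]
side driver [251. 161.] 0.75 [0.552 0.288 0.   ]
wrist panel [70. 57.] 0.78 [ 0.237 -0.256  0.016]
1.05 [ 0.1941776  -0.51455425  0.21369387] [[ 9.35606394e-01  3.53044864e-01 -1.62130386e-05]
 [ 3.53044864e-01 -9.35606393e-01  2.33235891e-05]
 [-6.93474928e-06 -2.75456291e-05 -1.00000000e+00]]
```

View pics/scene0.png

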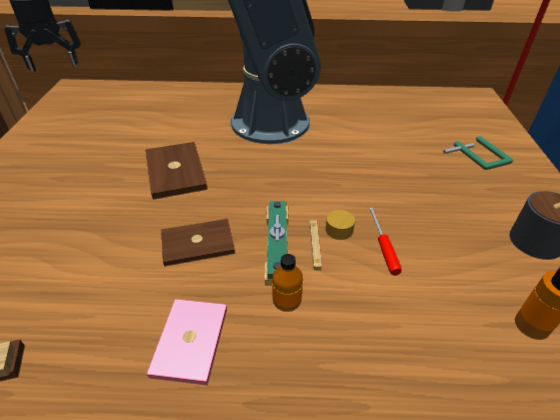

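View pics/side0.png

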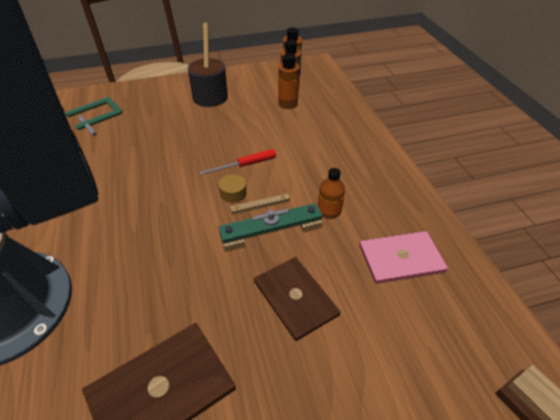

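The scene picture shows three panels: dark at (174,168), dark at (197,240) and pink at (189,338). The bridge is at (278,236), the stop at (316,244), the bottle at (288,285), the tin at (340,224) and the driver at (387,245). The panel at (197,240) fits: it is dark rather than pink, the smaller of the two dark ones, and in front of the bridge. I'll confirm this with rectified sizes and a crop.

```bash
cat > m.py <<'E'
from h import *
from scipy.optimize import least_squares
def panels(n,img=None):
    out=[]
    for r in cut_out(n,'panel')[:4]:
        m=r['pixels'].astype(np.uint8); cs=cv2.findContours(m,0,2)[0]; c=max(cs,key=cv2.contourArea)[:,0]
        if len(c)<8: continue
        P=ray(n,c,.012)[:,:2]
        (cx,cy),(w,h),a=cv2.minAreaRect((P*1000).astype(np.float32))
        if w<h: w,h,a=h,w,a+90
        out.append((n,np.round(r['uv']),round(cx),round(cy),round(w),round(h),round(a%180,1)))
    return out
E
python3 - <<'E'
from m import *
for n in ['scene','side']:
    im=grab_frame(n)
    for p in panels(n): print(*p)
    # green bridge bar
    hsv=cv2.cvtColor(im,cv2.COLOR_RGB2HSV)
    for l in ['bridge','stop_face','tin','finish']:
        for r in cut_out(n,l)[:2]:
            m=r['pixels'].astype(np.uint8)
            if l=='bridge':
                m&=((hsv[...,0]>65)&(hsv[...,0]<95)&(hsv[...,1]>80)).astype(np.uint8)
            ys,xs=np.nonzero(m)
            c=np.c_[xs,ys]; P=ray(n,c,.037 if l=='bridge' else .013)[:,:2]*1000
            b=cv2.minAreaRect(P.astype(np.float32)); print(n,l,round(r['confidence'],2),np.round(r['uv']),b)
s=grab_frame('scene')[190:300,150:350]; d=grab_frame('side')[185:345,200:360]
cv2.imwrite('pics/crop.png',np.hstack([cv2.resize(s,None,fx=2,fy=2,interpolation=2)[:,:400],cv2.resize(d,(400,220*2))[:220]*0+cv2.resize(d,(400,220))])[...,::-1])
cv2.imwrite('pics/crop.png',np.vstack([cv2.resize(s,(545,300),interpolation=2),cv2.resize(d[30:120],(545,300),interpolation=2)])[...,::-1])
E
```

```text
scene [196. 241.] 540 -130 150 115 106.0
scene [190. 345.] 778 -99 157 104 175.1
scene [175. 169.] 272 -238 235 139 19.5
scene bridge 0.77 [277. 236.] ((541.7218017578125, 44.1951904296875), (226.87646484375, 38.60464859008789), 2.288296937942505)
scene stop_face 0.94 [280. 240.] ((526.4520263671875, 77.50849151611328), (255.98934936523438, 115.704833984375), 2.0405242443084717)
scene tin 0.85 [339. 223.] ((474.42437744140625, 186.90138244628906), (61.992576599121094, 96.91813659667969), 82.20795440673828)
scene finish 0.76 [287. 286.] ((641.5264892578125, 68.5639419555664), (59.34068298339844, 143.6377410888672), 89.56970977783203)
side [166. 384.] 273 -240 208 145 19.1
side [403. 257.] 774 -105 156 108 175.1
side [295. 296.] 537 -135 157 106 105.5
side bridge 0.65 [267. 219.] ((536.39013671875, 36.74808120727539), (217.35104370117188, 43.93611145019531), 2.049177408218384)
side stop_face 0.76 [265. 223.] ((540.0158081054688, 69.84554290771484), (231.0501251220703, 126.85658264160156), 1.9636657238006592)
side tin 0.67 [232. 190.] ((483.037109375, 188.70169067382812), (96.48968505859375, 59.533538818359375), 77.11567687988281)
side finish 0.86 [334. 196.] ((704.6710815429688, 111.33131408691406), (171.6231689453125, 57.54373550415039), 65.57647705078125)
side finish 0.68 [295. 296.] ((536.4974365234375, -135.36544799804688), (105.99943542480469, 155.0927734375), 15.77164363861084)
```

View pics/crop.png

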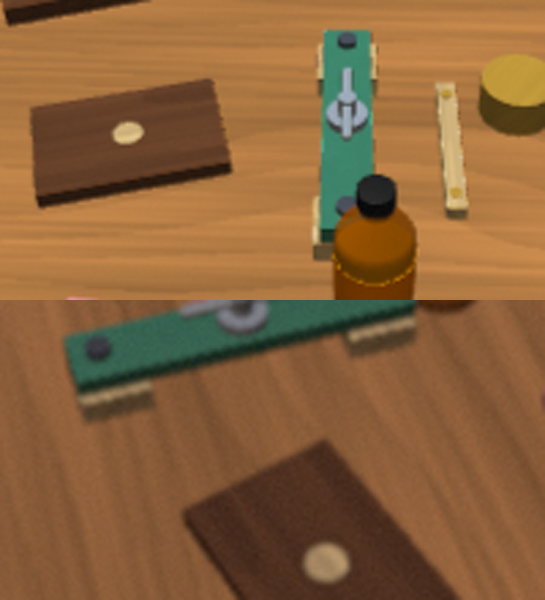

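The crop confirms it. The small dark panel with the pale patch lies in front of the green bridge and measures about 150×105 mm, against about 220×140 mm for the other dark one. Next I'll move behind its far end.

>>> arm_command(targets=[{"delta_rot": [0, 0, 0.07], "linear": [20, 10, 0], "gripper": 0.7}, {"delta_rot": [0, 0, 0.07], "linear": [20, 10, 0], "gripper": 0.7}, {"delta_rot": [0, 0, 0.07], "linear": [20, 10, 0], "gripper": 0.7}, {"delta_rot": [0, 0, 0.07], "linear": [20, 10, 0], "gripper": 0.7}, {"delta_rot": [0, 0, 0.07], "linear": [20, 10, 0], "gripper": 0.7}, {"delta_rot": [0, 0, 0.07], "linear": [20, 10, 0], "gripper": 0.7}, {"delta_rot": [0, 0, 0.07], "linear": [20, 10, 0], "gripper": 0.7}, {"delta_rot": [0, 0, 0.07], "linear": [20, 10, 0], "gripper": 0.7}, {"delta_rot": [0, 0, 0.07], "linear": [20, 10, 0], "gripper": 0.7}, {"delta_rot": [0, 0, 0.07], "linear": [20, 10, 0], "gripper": 0.7}])

```text
clock: 2.75
eef_pos: [0.395, -0.4141, 0.2137]
eef_rot: [[0.486, 0.874, 0.0], [0.874, -0.486, -0.0], [-0.0, 0.0, -1.0]]
force: [0.1, -0.0, -0.0]
opening: 0.0598
gripper_force: 0.0
```

>>> arm_command(targets=[{"delta_rot": [0, 0, 0.07], "linear": [18, 15, 0], "gripper": 0.7}, {"delta_rot": [0, 0, 0.07], "linear": [18, 15, 0], "gripper": 0.7}, {"delta_rot": [0, 0, 0.07], "linear": [18, 15, 0], "gripper": 0.7}, {"delta_rot": [0, 0, 0.07], "linear": [18, 15, 0], "gripper": 0.7}, {"delta_rot": [0, 0, 0.07], "linear": [18, 15, 0], "gripper": 0.7}, {"delta_rot": [0, 0, 0.07], "linear": [18, 15, 0], "gripper": 0.7}, {"delta_rot": [0, 0, 0.07], "linear": [18, 15, 0], "gripper": 0.7}, {"delta_rot": [0, 0, 0.056], "linear": [18, 15, 0], "gripper": 0.7}, {"delta_rot": [0, 0, 0], "linear": [12, 0, 0], "gripper": 0.7}, {"delta_rot": [0, 0, 0], "linear": [0, 0, 0], "gripper": 0.7}])

```text
clock: 3.75
eef_pos: [0.5511, -0.2941, 0.2135]
eef_rot: [[-0.037, 0.999, 0.0], [0.999, 0.037, -0.0], [-0.0, 0.0, -1.0]]
force: [-1.2, 0.1, -0.4]
opening: 0.0599
gripper_force: 0.0
```

Run:
```python
from m import *
print(np.round(get_calibration('wrist')['mount'],3).tolist())
s=state();print(s['clock'],s['eef_pos'],np.round(s['eef_rot'],3).tolist(),s['opening'])
im=grab_frame('wrist');cv2.imwrite('pics/w1.png',im[...,::-1])
for p in panels('wrist'): print(*p)
for r in recognise('wrist','screw_top'): print(r, ray('wrist',r['uv'],.062))
```

```text
[[0.001, -0.956, -0.294, 0.076], [1.0, 0.001, 0.0, -0.001], [-0.0, -0.294, 0.956, -0.161], [0.0, 0.0, 0.0, 1.0]]
3.75 [ 0.55114068 -0.29407324  0.21346279] [[-0.037, 0.999, 0.0], [0.999, 0.037, -0.0], [-0.0, 0.0, -1.0]] 0.05991671332179606
wrist [277.  47.] 540 -151 113 103 105.4
wrist [ 61. 116.] 274 -237 206 142 19.5
wrist [494.  29.] 769 -129 155 61 2.1
```

View pics/w1.png

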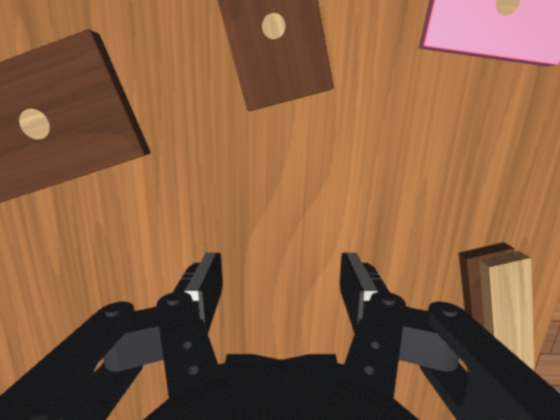

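The wrist picture shows the panel's near end with corners at (247,110) and (333,88) and its patch at (274,26). The fingers sit behind it at (205,285) and (355,285). Next I'll take one look from above the bridge for an exact pose.

>>> arm_command(targets=[{"delta_rot": [0, 0, 0], "linear": [0, 20, 10], "gripper": 0.7}, {"delta_rot": [0, 0, 0], "linear": [0, 40, 10], "gripper": 0.7}, {"delta_rot": [0, 0, 0], "linear": [0, 45, 10], "gripper": 0.7}, {"delta_rot": [0, 0, 0], "linear": [0, 45, 10], "gripper": 0.7}, {"delta_rot": [0, 0, 0], "linear": [0, 45, 10], "gripper": 0.7}, {"delta_rot": [0, 0, 0], "linear": [0, 45, 10], "gripper": 0.7}, {"delta_rot": [0, 0, 0], "linear": [0, 45, 10], "gripper": 0.7}, {"delta_rot": [0, 0, 0], "linear": [0, 45, 0], "gripper": 0.7}, {"delta_rot": [0, 0, 0], "linear": [0, 40, 0], "gripper": 0.7}, {"delta_rot": [0, 0, 0], "linear": [0, 0, 0], "gripper": 0.7}])

```text
clock: 4.9
eef_pos: [0.5491, 0.0796, 0.2845]
eef_rot: [[-0.04, 0.999, 0.001], [0.999, 0.04, 0.001], [0.001, 0.001, -1.0]]
force: [0.1, -0.5, -0.1]
opening: 0.0599
gripper_force: 0.0
```

Run:
```python
from m import *
s=state();print(s['clock'],s['eef_pos'])
im=grab_frame('wrist')
for p in panels('wrist'): print(*p)
for l in ['screw_top','bridge']:
  for r in recognise('wrist',l): print(l,r, ray('wrist',r['uv'],.062))
hsv=cv2.cvtColor(im,cv2.COLOR_RGB2HSV)
m=((hsv[...,0]>65)&(hsv[...,0]<95)&(hsv[...,1]>80)&(hsv[...,2]>60)).astype(np.uint8)
ys,xs=np.nonzero(m); P=ray('wrist',np.c_[xs,ys],.037)[:,:2]*1000
print(cv2.minAreaRect(P.astype(np.float32)))
O=np.array([539,42]);a=np.radians(92.1);ex=np.array([np.cos(a),np.sin(a)]);ey=np.array([-ex[1],ex[0]])
v=im.copy()
for bx,by,z in [(-20,-110,37),(20,-110,37),(20,110,37),(-20,110,37),(75,-70,13),(75,70,13),(0,0,62),(-25,-65,0),(-25,65,0)]:
    q=proj('wrist',np.r_[O+bx*ex+by*ey,z]/1000)[0]; cv2.circle(v,tuple(int(round(t)) for t in q),2,(255,0,255),-1)
cv2.imwrite('pics/w2.png',v[...,::-1]);cv2.imwrite('pics/w2raw.png',im[...,::-1])
```

```text
4.9 [0.54912804 0.07956684 0.284455  ]
wrist [268. 292.] 536 -134 158 102 105.5
wrist [ 73. 328.] 189 -207 113 36 42.9
wrist [421. 276.] 774 -100 156 102 175.6
screw_top {'uv': [271.7, 187.7], 'confidence': 0.93} [[0.5377733  0.05832604 0.062     ]]
bridge {'uv': [270.1, 193.1], 'confidence': 0.87} [[0.53601573 0.05055017 0.062     ]]
((536.2094116210938, 40.337554931640625), (216.537353515625, 38.887203216552734), 2.0404491424560547)
```

View pics/w2.png

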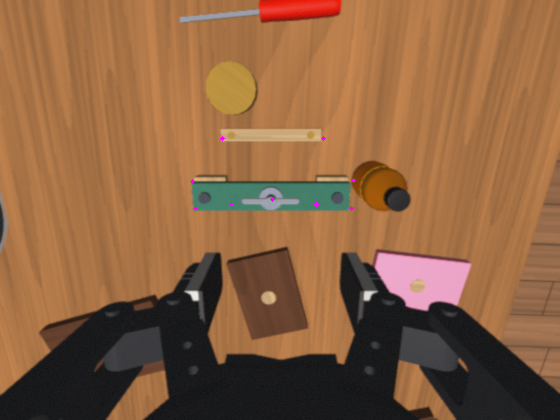

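The model points fall on the bar corners, the screw (271,199) and the stop ends (222,138) and (323,138) to within about 2 mm. The panel centre is about 7 mm to the left of the bridge line. I'll go back and come down behind the panel.

>>> arm_command(targets=[{"delta_rot": [0, 0, 0], "linear": [0, -20, 0], "gripper": 0.7}, {"delta_rot": [0, 0, 0], "linear": [0, -40, 0], "gripper": 0.7}, {"delta_rot": [0, 0, 0], "linear": [0, -45, 0], "gripper": 0.7}, {"delta_rot": [0, 0, 0], "linear": [0, -45, 0], "gripper": 0.7}, {"delta_rot": [0, 0, 0], "linear": [0, -45, 0], "gripper": 0.7}, {"delta_rot": [0, 0, 0], "linear": [0, -45, 0], "gripper": 0.7}, {"delta_rot": [0, 0, 0], "linear": [0, -45, 0], "gripper": 0.7}, {"delta_rot": [0, 0, 0], "linear": [0, -45, 0], "gripper": 0.7}, {"delta_rot": [0, 0, 0], "linear": [0, -40, 0], "gripper": 0.7}, {"delta_rot": [0, 0, 0], "linear": [0, 0, 0], "gripper": 0.7}])

```text
clock: 6.1
eef_pos: [0.5485, -0.3, 0.2831]
eef_rot: [[-0.03, 1.0, -0.001], [1.0, 0.03, -0.001], [-0.001, -0.001, -1.0]]
force: [-0.1, 0.4, -0.2]
opening: 0.0599
gripper_force: 0.0
```

>>> arm_command(targets=[{"delta_rot": [0, 0, 0], "linear": [0, 0, -35], "gripper": 0.7}, {"delta_rot": [0, 0, 0], "linear": [0, 0, -35], "gripper": 0.7}, {"delta_rot": [0, 0, 0], "linear": [0, 0, -35], "gripper": 0.7}, {"delta_rot": [0, 0, 0], "linear": [0, 0, -35], "gripper": 0.7}, {"delta_rot": [0, 0, 0], "linear": [0, 0, -35], "gripper": 0.7}, {"delta_rot": [0, 0, 0], "linear": [0, 0, -30], "gripper": 0.7}, {"delta_rot": [0, 0, 0], "linear": [0, 0, -30], "gripper": 0.7}, {"delta_rot": [0, 0, 0], "linear": [0, 0, -25], "gripper": 0.7}, {"delta_rot": [0, 0, 0], "linear": [0, 0, -10], "gripper": 0.7}, {"delta_rot": [0, 0, 0], "linear": [0, 0, 0], "gripper": 0.7}])

```text
clock: 7.1
eef_pos: [0.5493, -0.2946, 0.0129]
eef_rot: [[-0.035, 0.999, -0.002], [0.999, 0.035, 0.001], [0.001, -0.002, -1.0]]
force: [0.2, 0.4, -0.4]
opening: 0.0603
gripper_force: 0.0
```

>>> arm_command(targets=[{"delta_rot": [0, 0, 0], "linear": [0, 14, 0], "gripper": 0.7}, {"delta_rot": [0, 0, 0], "linear": [0, 14, 0], "gripper": 0.7}, {"delta_rot": [0, 0, 0], "linear": [0, 14, 0], "gripper": 0.7}, {"delta_rot": [0, 0, 0], "linear": [0, 10, 0], "gripper": 0.7}, {"delta_rot": [0, 0, 0], "linear": [0, 6, 0], "gripper": 0.7}, {"delta_rot": [0, 0, 0], "linear": [0, 5, 0], "gripper": 0.7}, {"delta_rot": [0, 0, 0], "linear": [0, 5, 0], "gripper": 0.7}, {"delta_rot": [0, 0, 0], "linear": [0, 5, 0], "gripper": 0.7}, {"delta_rot": [0, 0, 0], "linear": [0, 5, 0], "gripper": 0.7}, {"delta_rot": [0, 0, 0], "linear": [0, 5, 0], "gripper": 0.7}])

```text
clock: 8.1
eef_pos: [0.5502, -0.2113, 0.0137]
eef_rot: [[-0.036, 0.999, -0.0], [0.999, 0.036, 0.0], [0.0, -0.0, -1.0]]
force: [-0.6, -0.3, 0.3]
opening: 0.06
gripper_force: 0.0
```

>>> arm_command(targets=[{"delta_rot": [0, 0, 0], "linear": [0, 5, 0], "gripper": 0.7}, {"delta_rot": [0, 0, 0], "linear": [0, 5, 0], "gripper": 0.7}, {"delta_rot": [0, 0, 0], "linear": [0, 5, 0], "gripper": 0.7}, {"delta_rot": [0, 0, 0], "linear": [0, 5, 0], "gripper": 0.7}, {"delta_rot": [0, 0, 0], "linear": [0, 5, 0], "gripper": 0.7}, {"delta_rot": [0, 0, 0], "linear": [0, 3, 0], "gripper": 0.7}, {"delta_rot": [0, 0, 0], "linear": [0, 0, 0], "gripper": 0.7}, {"delta_rot": [0, 0, 0], "linear": [0, 0, 0], "gripper": 0.7}, {"delta_rot": [0, 0, 0], "linear": [0, 0, 0], "gripper": 0.7}, {"delta_rot": [0, 0, 0], "linear": [0, 0, 0], "gripper": 0.7}])

```text
clock: 9.1
eef_pos: [0.5502, -0.1837, 0.0137]
eef_rot: [[-0.036, 0.999, 0.0], [0.999, 0.036, -0.0], [-0.0, 0.0, -1.0]]
force: [-0.1, -0.7, -0.7]
opening: 0.06
gripper_force: 0.0
```

Run:
```python
from m import *
s=state();print(s['clock'],s['eef_pos'])
v=[]
for n in ['scene','side','wrist']:
    im=grab_frame(n)
    for p in panels(n): print(*p)
    if n!='side': v.append(im)
cv2.imwrite('pics/p1.png',np.vstack([cv2.resize(v[0][150:300,120:400],(560,300),interpolation=2),cv2.resize(v[1],(400,300))[:,:].copy() if 0 else cv2.copyMakeBorder(cv2.resize(v[1],(400,300)),0,0,0,160,0)])[...,::-1])
```

```text
9.1 [ 0.55016754 -0.18374633  0.01369426]
scene [191. 345.] 777 -99 157 106 174.9
scene [188. 170.] 261 -204 234 71 16.4
scene [199. 243.] 540 -130 150 115 106.2
side [403. 256.] 774 -105 157 111 176.1
side [298. 306.] 536 -135 155 101 106.8
side [166. 384.] 273 -240 208 145 19.2
wrist [ 17. 339.] 386 -250 82 30 76.9
wrist [257. 135.] 536 -132 153 102 106.2
wrist [554. 171.] 690 -128 38 12 107.2
```

View pics/p1.png

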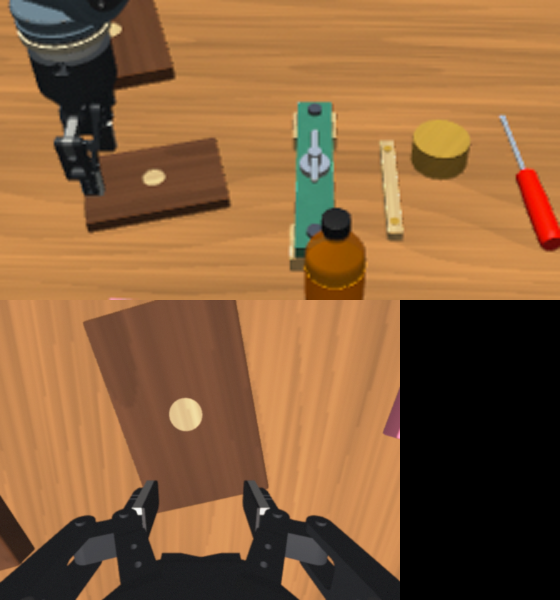

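The panel has not moved: its near-left corner is at wrist (165,510) in this view and the fingers hang over its edge. At this opening the tips are still more than 16 mm high. I'll lift a little, go back and come down lower, feeling for the bench.

>>> arm_command(targets=[{"delta_rot": [0, 0, 0], "linear": [0, 0, 10], "gripper": 0.7}, {"delta_rot": [0, 0, 0], "linear": [0, -15, 0], "gripper": 0.7}, {"delta_rot": [0, 0, 0], "linear": [0, -20, 0], "gripper": 0.7}, {"delta_rot": [0, 0, 0], "linear": [0, -20, 0], "gripper": 0.7}, {"delta_rot": [0, 0, 0], "linear": [0, -15, 0], "gripper": 0.7}, {"delta_rot": [0, 0, 0], "linear": [0, 0, 0], "gripper": 0.7}, {"delta_rot": [0, 0, 0], "linear": [0, 0, -10], "gripper": 0.7}, {"delta_rot": [0, 0, 0], "linear": [0, 0, -3], "gripper": 0.7}, {"delta_rot": [0, 0, 0], "linear": [0, 0, -2], "gripper": 0.7}, {"delta_rot": [0, 0, 0], "linear": [0, 0, 0], "gripper": 0.7}])

```text
clock: 10.4
eef_pos: [0.55, -0.2529, 0.0082]
eef_rot: [[-0.037, 0.999, -0.001], [0.999, 0.037, 0.0], [0.001, -0.001, -1.0]]
force: [0.1, -0.4, 0.4]
opening: 0.06
gripper_force: 0.0
```

Run:
```python
from m import *
s=state();print(s['clock'],s['eef_pos'],s['force'])
im=grab_frame('side')
for p in panels('side'): print(*p)
for x in (-1,1):
  for z in (0,.005,.010,.015):
    p=np.array(s['eef_pos'])*[1,1,0]+[x*.037,0,z]; print(x,z,np.round(proj('side',p)[0]))
cv2.imwrite('pics/s2.png',cv2.resize(im[280:420,230:420],(760,560),interpolation=2)[...,::-1])
```

```text
10.4 [ 0.55002366 -0.25291464  0.00819167] [ 0.07326462 -0.41870616  0.36736305]
side [408. 258.] 781 -105 144 108 174.5
side [278. 297.] 511 -126 128 60 106.3
side [167. 384.] 273 -240 208 146 19.5
-1 0 [302. 360.]
-1 0.005 [303. 359.]
-1 0.01 [303. 357.]
-1 0.015 [303. 356.]
1 0 [343. 349.]
1 0.005 [343. 348.]
1 0.01 [343. 346.]
1 0.015 [344. 345.]
```

View pics/s2.png

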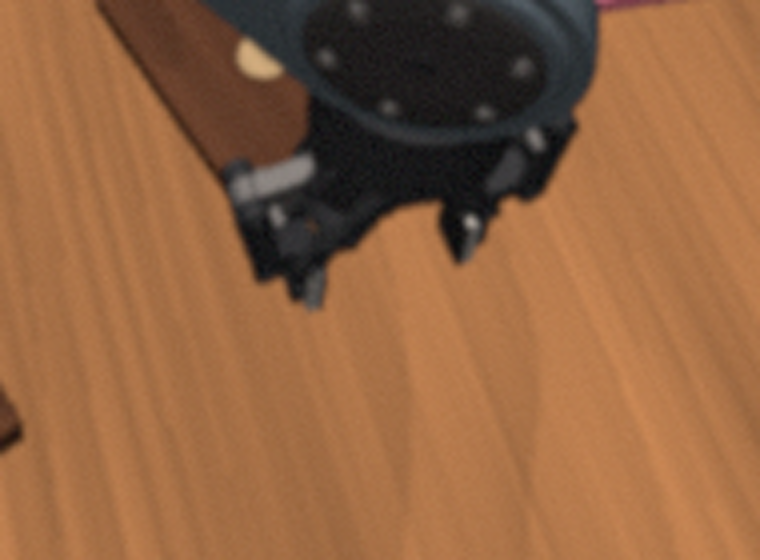

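The picture shows the tips at about (308,357) and (346,345), behind the panel and close to the bench. I'll feel downward gently.

>>> arm_command(targets=[{"delta_rot": [0, 0, 0], "linear": [0, 0, -1], "gripper": 0.7}, {"delta_rot": [0, 0, 0], "linear": [0, 0, -1], "gripper": 0.7}, {"delta_rot": [0, 0, 0], "linear": [0, 0, -1], "gripper": 0.7}, {"delta_rot": [0, 0, 0], "linear": [0, 0, -1], "gripper": 0.7}, {"delta_rot": [0, 0, 0], "linear": [0, 0, 0], "gripper": 0.7}, {"delta_rot": [0, 0, 0], "linear": [0, 0, 0], "gripper": 0.7}, {"delta_rot": [0, 0, 0], "linear": [0, 0, 0], "gripper": 0.7}, {"delta_rot": [0, 0, 0], "linear": [0, 0, 0], "gripper": 0.7}, {"delta_rot": [0, 0, 0], "linear": [0, 0, 0], "gripper": 0.7}, {"delta_rot": [0, 0, 0], "linear": [0, 0, 0], "gripper": 0.7}])

```text
clock: 11.5
eef_pos: [0.5502, -0.2536, 0.0047]
eef_rot: [[-0.036, 0.999, -0.0], [0.999, 0.036, 0.0], [0.0, -0.0, -1.0]]
force: [-0.7, 0.6, -0.5]
opening: 0.0596
gripper_force: 0.0
```

>>> arm_command(targets=[{"delta_rot": [0, 0, 0], "linear": [0, 0, -1], "gripper": 0.7}, {"delta_rot": [0, 0, 0], "linear": [0, 0, -1], "gripper": 0.7}, {"delta_rot": [0, 0, 0], "linear": [0, 6, 0], "gripper": 0.7}, {"delta_rot": [0, 0, 0], "linear": [0, 6, 0], "gripper": 0.7}, {"delta_rot": [0, 0, 0], "linear": [0, 6, 0], "gripper": 0.7}, {"delta_rot": [0, 0, 0], "linear": [0, 5, 0], "gripper": 0.7}, {"delta_rot": [0, 0, 0], "linear": [0, 5, 0], "gripper": 0.7}, {"delta_rot": [0, 0, 0], "linear": [0, 5, 0], "gripper": 0.7}, {"delta_rot": [0, 0, 0], "linear": [0, 5, 0], "gripper": 0.7}, {"delta_rot": [0, 0, 0], "linear": [0, 0, 0], "gripper": 0.7}])

```text
clock: 12.5
eef_pos: [0.5502, -0.2149, 0.0027]
eef_rot: [[-0.037, 0.999, -0.0], [0.999, 0.037, 0.0], [0.0, -0.0, -1.0]]
force: [-0.0, 0.1, -0.1]
opening: 0.0599
gripper_force: 0.0
```

Run:
```python
from m import *
s=state();print(s['clock'],s['eef_pos'],s['force'])
im=grab_frame('wrist');cv2.imwrite('pics/w3.png',im[...,::-1])
for p in panels('wrist'): print(*p)
```

```text
12.5 [ 0.55015669 -0.21494016  0.00267778] [-0.01100925  0.09279387 -0.12213289]
wrist [262. 112.] 539 -144 130 103 106.2
wrist [  7. 312.] 393 -258 43 14 76.9
```

View pics/w3.png

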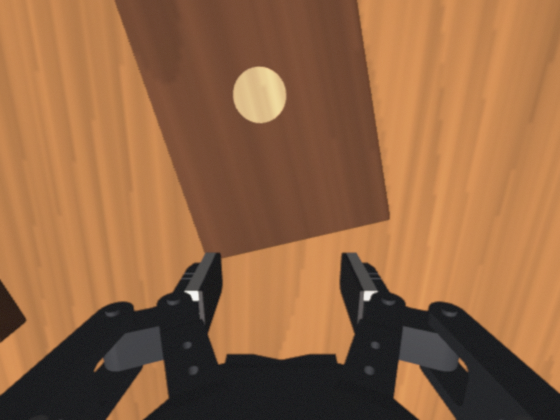

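Run:
```python
from m import *
c=cam('wrist'); s=state(); Rt=np.array(s['eef_rot']); p=np.array(s['eef_pos'])
print('panel pts z16',np.round(ray('wrist',[[390,217],[222,257],[205,250],[260,95]],.016,c)*1000))
for tx in (-11,0,11):
  for tz in (-10,-2,11):
    print(tx,tz,np.round(proj('wrist',p+Rt@(np.array([tx,-30,tz])/1000),c)[0]))
```

```text
panel pts z16 [[ 605. -189.   16.]
 [ 518. -215.   16.]
 [ 509. -211.   16.]
 [ 537. -132.   16.]]
-11 -10 [229. 276.]
-11 -2 [231. 269.]
-11 11 [234. 258.]
0 -10 [228. 258.]
0 -2 [230. 252.]
0 11 [234. 242.]
11 -10 [227. 239.]
11 -2 [229. 234.]
11 11 [233. 226.]
```

The left finger tip (213,255) has only just reached the panel corner (210,258), so contact is only starting. I'll push on.

>>> arm_command(targets=[{"delta_rot": [0, 0, 0], "linear": [0, 4, 0], "gripper": 0.7}, {"delta_rot": [0, 0, 0], "linear": [0, 4, 0], "gripper": 0.7}, {"delta_rot": [0, 0, 0], "linear": [0, 4, 0], "gripper": 0.7}, {"delta_rot": [0, 0, 0], "linear": [0, 4, 0], "gripper": 0.7}, {"delta_rot": [0, 0, 0], "linear": [0, 4, 0], "gripper": 0.7}, {"delta_rot": [0, 0, 0], "linear": [0, 0, 0], "gripper": 0.7}, {"delta_rot": [0, 0, 0], "linear": [0, 0, 0], "gripper": 0.7}, {"delta_rot": [0, 0, 0], "linear": [0, 0, 0], "gripper": 0.7}, {"delta_rot": [0, 0, 0], "linear": [0, 0, 0], "gripper": 0.7}, {"delta_rot": [0, 0, 0], "linear": [0, 0, 0], "gripper": 0.7}])

```text
clock: 13.6
eef_pos: [0.5502, -0.1957, 0.0027]
eef_rot: [[-0.036, 0.999, -0.0], [0.999, 0.036, -0.0], [-0.0, -0.0, -1.0]]
force: [0.5, -1.5, -0.4]
opening: 0.06
gripper_force: 0.0
```

```bash
cat > pk.py <<'E'
from m import *
s=state();print(s['clock'],np.round(s['eef_pos'],4),np.round(s['force'],1))
im=grab_frame('wrist')
c=cam('wrist')
# panel: dark pixels; patch centroid
for r in cut_out('wrist','panel')[:1]:
    m=r['pixels'].astype(np.uint8); g=cv2.cvtColor(im,cv2.COLOR_RGB2HSV)[...,2]
    hull=cv2.drawContours(np.zeros_like(m),[cv2.convexHull(np.argwhere(m)[:,::-1].astype(np.int32))],-1,1,-1)
    lab=cv2.connectedComponentsWithStats((hull&(g>150)).astype(np.uint8))
    for st,ce in zip(lab[2][1:],lab[3][1:]):
        if st[4]>300: print('patch?',st[:5],np.round(ray('wrist',ce,.016,c)*1000,1))
    # side-edge lines
    b=cv2.findContours(m,0,1)[0]; b=max(b,key=cv2.contourArea)[:,0]
    P=ray('wrist',b,.016,c)[:,:2]*1000
    ok=(b[:,0]>3)&(b[:,0]<556)&(b[:,1]>3)&(b[:,1]<240)
    P=P[ok]; mid=np.median(P[:,0])
    for S in (P[P[:,0]<mid-25],P[P[:,0]>mid+25]):
        l=cv2.fitLine(S.astype(np.float32),cv2.DIST_HUBER,0,.01,.01).ravel(); print('edge',round(np.degrees(np.arctan2(l[1],l[0]))%180,1),np.round(l[2:]),len(S))
for p in panels('wrist')[:1]: print(*p)
cv2.imwrite('pics/last.png',im[...,::-1])
E
python3 pk.py
```

```text
13.6 [ 0.5502 -0.1957  0.0027] [ 0.5 -1.5 -0.4]
patch? [107  18  90 243 342] [[ 486.2 -136.7   16. ]]
patch? [ 233  112   52   53 2180] [[ 536.3 -131.3   16. ]]
edge 106.2 [ 484. -128.] 236
edge 106.1 [ 585. -124.] 236
wrist [256. 126.] 537 -133 149 102 106.1
```

View pics/last.png

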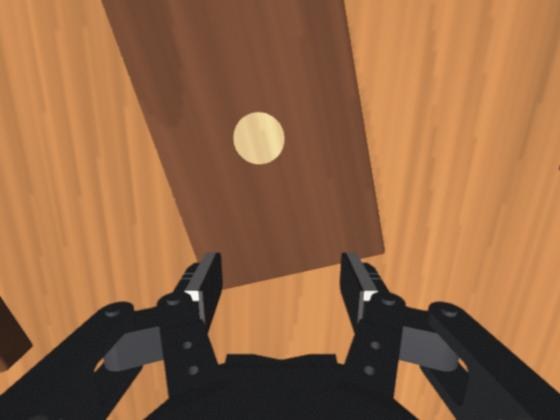

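The picture shows the fingertips (213,253) and (347,253) hanging over the panel's near edge, and the panel is unmoved. The tips must be higher than the nominal tool figures say. I'll back off and feel for the bench from here.

>>> arm_command(targets=[{"delta_rot": [0, 0, 0], "linear": [0, 0, 10], "gripper": 0.7}, {"delta_rot": [0, 0, 0], "linear": [0, -15, 0], "gripper": 0.7}, {"delta_rot": [0, 0, 0], "linear": [0, -20, 0], "gripper": 0.7}, {"delta_rot": [0, 0, 0], "linear": [0, -20, 0], "gripper": 0.7}, {"delta_rot": [0, 0, 0], "linear": [0, -10, 0], "gripper": 0.7}, {"delta_rot": [0, 0, 0], "linear": [0, 0, 0], "gripper": 0.7}, {"delta_rot": [0, 0, 0], "linear": [0, 0, -10], "gripper": 0.7}, {"delta_rot": [0, 0, 0], "linear": [0, 0, -2], "gripper": 0.7}, {"delta_rot": [0, 0, 0], "linear": [0, 0, -2], "gripper": 0.7}, {"delta_rot": [0, 0, 0], "linear": [0, 0, 0], "gripper": 0.7}])

```text
clock: 14.75
eef_pos: [0.5501, -0.26, -0.0017]
eef_rot: [[-0.037, 0.999, -0.001], [0.999, 0.037, 0.0], [0.0, -0.001, -1.0]]
force: [-0.3, 0.5, -0.1]
opening: 0.0599
gripper_force: 0.0
```

>>> arm_command(targets=[{"delta_rot": [0, 0, 0], "linear": [0, 0, -1], "gripper": 0.7}, {"delta_rot": [0, 0, 0], "linear": [0, 0, -1], "gripper": 0.7}, {"delta_rot": [0, 0, 0], "linear": [0, 0, -1], "gripper": 0.7}, {"delta_rot": [0, 0, 0], "linear": [0, 0, -1], "gripper": 0.7}, {"delta_rot": [0, 0, 0], "linear": [0, 0, -1], "gripper": 0.7}, {"delta_rot": [0, 0, 0], "linear": [0, 0, 0], "gripper": 0.7}, {"delta_rot": [0, 0, 0], "linear": [0, 0, 0], "gripper": 0.7}, {"delta_rot": [0, 0, 0], "linear": [0, 0, 0], "gripper": 0.7}, {"delta_rot": [0, 0, 0], "linear": [0, 0, 0], "gripper": 0.7}, {"delta_rot": [0, 0, 0], "linear": [0, 0, 0], "gripper": 0.7}])

```text
clock: 15.75
eef_pos: [0.5502, -0.2606, -0.0063]
eef_rot: [[-0.036, 0.999, 0.0], [0.999, 0.036, -0.0], [-0.0, 0.0, -1.0]]
force: [0.1, 0.4, -0.5]
opening: 0.0598
gripper_force: 0.0
```

>>> arm_command(targets=[{"delta_rot": [0, 0, 0], "linear": [0, 0, -1], "gripper": 0.7}, {"delta_rot": [0, 0, 0], "linear": [0, 0, -1], "gripper": 0.7}, {"delta_rot": [0, 0, 0], "linear": [0, 0, -1], "gripper": 0.7}, {"delta_rot": [0, 0, 0], "linear": [0, 0, -1], "gripper": 0.7}, {"delta_rot": [0, 0, 0], "linear": [0, 0, -1], "gripper": 0.7}, {"delta_rot": [0, 0, 0], "linear": [0, 0, 0], "gripper": 0.7}, {"delta_rot": [0, 0, 0], "linear": [0, 0, 0], "gripper": 0.7}, {"delta_rot": [0, 0, 0], "linear": [0, 0, 0], "gripper": 0.7}, {"delta_rot": [0, 0, 0], "linear": [0, 0, 0], "gripper": 0.7}, {"delta_rot": [0, 0, 0], "linear": [0, 0, 0], "gripper": 0.7}])

```text
clock: 16.75
eef_pos: [0.5502, -0.2606, -0.0113]
eef_rot: [[-0.036, 0.999, -0.0], [0.999, 0.036, -0.0], [-0.0, -0.0, -1.0]]
force: [0.0, -0.2, -0.2]
opening: 0.0599
gripper_force: 0.0
```

Run:
```python
from m import *
s=state();print(np.round(s['eef_pos'],4),np.round(s['force'],1))
a=grab_frame('scene');b=grab_frame('side')
p=np.array(s['eef_pos'])
# crops around where finger tips should be
u=proj('scene',[p[0],p[1],.01])[0].astype(int);v=proj('side',[p[0],p[1],.01])[0].astype(int);print(u,v)
f=lambda im,c:cv2.resize(im[c[1]-40:c[1]+35,max(c[0]-50,0):c[0]+50],(400,300),interpolation=2)
A=f(a,u);B=f(b,v)
for im,c,n in((A,u,'scene'),(B,v,'side')):
  for sx in(-1,1):
    for z in(0,.016,.03):
      q=proj(n,[p[0]+sx*.033,p[1],z])[0]; q=((q-[c[0]-50,c[1]-40])*4).astype(int); cv2.circle(im,tuple(map(int,q)),2,[(255,0,255),(255,255,0),(0,255,255)][[0,.016,.03].index(z)],-1)
cv2.imwrite('pics/t.png',np.hstack([A,B])[...,::-1])
```

```text
[ 0.5502 -0.2606 -0.0113] [ 0.  -0.2 -0.2]
[136 242] [324 355]
```

View pics/t.png

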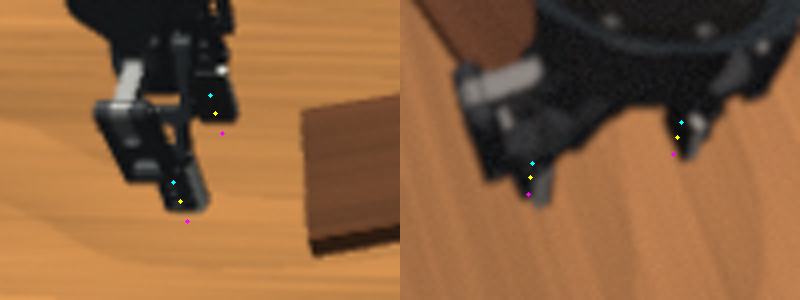

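The picture shows the tip bottoms lying between the 0 and 16 mm marks, about 8 mm up, at scene crop (190,208) and (225,120). The real tips are therefore about 19 mm behind the TCP at this opening. I'll go 3 mm lower and push.

>>> arm_command(targets=[{"delta_rot": [0, 0, 0], "linear": [0, 0, -1], "gripper": 0.7}, {"delta_rot": [0, 0, 0], "linear": [0, 0, -1], "gripper": 0.7}, {"delta_rot": [0, 0, 0], "linear": [0, 0, -1], "gripper": 0.7}, {"delta_rot": [0, 0, 0], "linear": [0, 10, 0], "gripper": 0.7}, {"delta_rot": [0, 0, 0], "linear": [0, 10, 0], "gripper": 0.7}, {"delta_rot": [0, 0, 0], "linear": [0, 6, 0], "gripper": 0.7}, {"delta_rot": [0, 0, 0], "linear": [0, 5, 0], "gripper": 0.7}, {"delta_rot": [0, 0, 0], "linear": [0, 5, 0], "gripper": 0.7}, {"delta_rot": [0, 0, 0], "linear": [0, 5, 0], "gripper": 0.7}, {"delta_rot": [0, 0, 0], "linear": [0, 5, 0], "gripper": 0.7}])

```text
clock: 17.85
eef_pos: [0.5502, -0.2143, -0.0143]
eef_rot: [[-0.036, 0.999, 0.0], [0.999, 0.036, -0.0], [-0.0, 0.0, -1.0]]
force: [-0.2, -1.5, 0.7]
opening: 0.0596
gripper_force: 0.5
```

```bash
python3 pk.py
```

```text
17.85 [ 0.5502 -0.2143 -0.0143] [-0.2 -1.5  0.7]
patch? [113   0  86 255 431] [[ 493.5 -142.5   16. ]]
patch? [ 232   28   63   68 3391] [[ 538.7 -118.6   16. ]]
edge 104.5 [ 494. -145.] 236
edge 104.0 [ 600. -161.] 123
wrist [269. 111.] 544 -140 111 103 104.4
```

>>> arm_command(targets=[{"delta_rot": [0, 0, 0], "linear": [0, 4, 0], "gripper": 0.7}, {"delta_rot": [0, 0, 0], "linear": [0, 4, 0], "gripper": 0.7}, {"delta_rot": [0, 0, 0], "linear": [0, 4, 0], "gripper": 0.7}, {"delta_rot": [0, 0, 0], "linear": [0, 4, 0], "gripper": 0.7}, {"delta_rot": [0, 0, 0], "linear": [0, 4, 0], "gripper": 0.7}, {"delta_rot": [0, 0, 0], "linear": [0, 4, 0], "gripper": 0.7}, {"delta_rot": [0, 0, 0], "linear": [0, 4, 0], "gripper": 0.7}, {"delta_rot": [0, 0, 0], "linear": [0, 4, 0], "gripper": 0.7}, {"delta_rot": [0, 0, 0], "linear": [0, 0, 0], "gripper": 0.7}, {"delta_rot": [0, 0, 0], "linear": [0, 0, 0], "gripper": 0.7}])

```text
clock: 19.0
eef_pos: [0.5502, -0.1824, -0.0143]
eef_rot: [[-0.036, 0.999, 0.0], [0.999, 0.036, 0.0], [0.0, 0.0, -1.0]]
force: [0.3, -0.0, 0.5]
opening: 0.0595
gripper_force: 0.0
```

```bash
python3 pk.py
```

```text
19.0 [ 0.5502 -0.1824 -0.0143] [ 0.3 -0.   0.5]
patch? [ 252   35   63   68 3336] [[546.7 -89.6  16. ]]
edge 98.9 [ 500. -113.] 236Traceback (most recent call last):
  File "pk.py", line 18, in <module>
    l=cv2.fitLine(S.astype(np.float32),cv2.DIST_HUBER,0,.01,.01).ravel(); print('edge',round(np.degrees(np.arctan2(l[1],l[0]))%180,1),np.round(l[2:]),len(S))
      ~~~~~~~~~~~^^^^^^^^^^^^^^^^^^^^^^^^^^^^^^^^^^^^^^^^^^^^^^^
cv2.error: OpenCV(4.12.0) /io/opencv/modules/imgproc/src/linefit.cpp:50: error: (-215:Assertion failed) count > 0 in function 'fitLine2D_wods'
```

The panel is turning well: it now heads 98.9°, but has drifted 5 mm to +x. Pushing its long +x side with both fingers will square and centre it together, so I'll check the joints for the quarter turn.

>>> arm_command(targets=[{"delta_rot": [0, 0, 0], "linear": [0, -10, 0], "gripper": 0.7}, {"delta_rot": [0, 0, 0], "linear": [0, -15, 0], "gripper": 0.7}, {"delta_rot": [0, 0, 0], "linear": [0, 0, 15], "gripper": 0.7}, {"delta_rot": [0, 0, 0], "linear": [0, 0, 20], "gripper": 0.7}, {"delta_rot": [0, 0, 0], "linear": [0, 0, 20], "gripper": 0.7}, {"delta_rot": [0, 0, 0], "linear": [0, 0, 20], "gripper": 0.7}, {"delta_rot": [0, 0, 0], "linear": [0, 0, 20], "gripper": 0.7}, {"delta_rot": [0, 0, 0], "linear": [10, 0, 15], "gripper": 0.7}, {"delta_rot": [0, 0, 0], "linear": [15, 0, 0], "gripper": 0.7}, {"delta_rot": [0, 0, 0], "linear": [0, 0, 0], "gripper": 0.7}])

```text
clock: 20.1
eef_pos: [0.5765, -0.2081, 0.0972]
eef_rot: [[-0.036, 0.999, 0.002], [0.999, 0.036, -0.001], [-0.001, 0.002, -1.0]]
force: [-0.4, -0.0, -0.3]
opening: 0.0595
gripper_force: 0.0
```

```bash
sed -i 's/    for S in (P/    for S in [q for q in (P/; s/>mid+25\])/>mid+25]) if len(q)>20]/' pk.py; sed -i 's/:\n        l=cv2/&/' pk.py; python3 pk.py; python3 -c "
from h import *;print(np.round(state()['joint_positions'],1))
grab_frame('side')
from m import panels
for p in panels('side'):print(*p)
grab_frame('scene')
for p in panels('scene'):print(*p)"
```

```text
20.1 [ 0.5765 -0.2081  0.0972] [-0.4 -0.  -0.3]
wrist [ 24. 228.] 369 -228 156 68 76.9
[-24.2  34.1  90.8  -0.   55.1 -26.3]
side [167. 385.] 273 -240 211 147 19.0
side [289. 280.] 547 -93 159 104 98.2
side [409. 256.] 774 -104 154 107 175.9
scene [192. 344.] 778 -99 156 103 175.4
scene [177. 170.] 272 -232 238 128 19.0
```

>>> arm_command(targets=[{"delta_rot": [0, 0, 0.135], "linear": [8, 12, 0], "gripper": 0.7}, {"delta_rot": [0, 0, 0.135], "linear": [8, 12, 0], "gripper": 0.7}, {"delta_rot": [0, 0, 0.135], "linear": [8, 12, 0], "gripper": 0.7}, {"delta_rot": [0, 0, 0.135], "linear": [8, 12, 0], "gripper": 0.7}, {"delta_rot": [0, 0, 0.135], "linear": [8, 12, 0], "gripper": 0.7}, {"delta_rot": [0, 0, 0.135], "linear": [8, 12, 0], "gripper": 0.7}, {"delta_rot": [0, 0, 0.135], "linear": [8, 12, 0], "gripper": 0.7}, {"delta_rot": [0, 0, 0.135], "linear": [8, 12, 0], "gripper": 0.7}, {"delta_rot": [0, 0, 0.135], "linear": [8, 12, 0], "gripper": 0.7}, {"delta_rot": [0, 0, 0.135], "linear": [8, 12, 0], "gripper": 0.7}])

```text
clock: 21.45
eef_pos: [0.6552, -0.0871, 0.0955]
eef_rot: [[-0.984, 0.178, -0.0], [0.178, 0.984, 0.0], [0.0, -0.0, -1.0]]
force: [-1.3, 0.3, -0.2]
opening: 0.0598
gripper_force: 0.0
```

>>> arm_command(targets=[{"delta_rot": [0, 0, 0.11], "linear": [0, 0, 0], "gripper": 0.7}, {"delta_rot": [0, 0, 0.11], "linear": [0, 0, 0], "gripper": 0.7}, {"delta_rot": [0, 0, 0], "linear": [0, 0, 0], "gripper": 0.7}, {"delta_rot": [0, 0, 0], "linear": [0, 0, -20], "gripper": 0.7}, {"delta_rot": [0, 0, 0], "linear": [0, 0, -20], "gripper": 0.7}, {"delta_rot": [0, 0, 0], "linear": [0, 0, -20], "gripper": 0.7}, {"delta_rot": [0, 0, 0], "linear": [0, 0, -20], "gripper": 0.7}, {"delta_rot": [0, 0, 0], "linear": [0, 0, -15], "gripper": 0.7}, {"delta_rot": [0, 0, 0], "linear": [0, 0, -10], "gripper": 0.7}, {"delta_rot": [0, 0, 0], "linear": [0, 0, 0], "gripper": 0.7}])

```text
clock: 22.45
eef_pos: [0.6545, -0.0875, -0.0105]
eef_rot: [[-0.999, -0.034, -0.002], [-0.034, 0.999, 0.0], [0.002, 0.0, -1.0]]
force: [-0.4, -0.5, 0.2]
opening: 0.0595
gripper_force: 0.0
```

>>> arm_command(targets=[{"delta_rot": [0, 0, 0], "linear": [0, 0, -3.5], "gripper": 0.7}, {"delta_rot": [0, 0, 0], "linear": [-10, 0, 0], "gripper": 0.7}, {"delta_rot": [0, 0, 0], "linear": [-10, 0, 0], "gripper": 0.7}, {"delta_rot": [0, 0, 0], "linear": [-8, 0, 0], "gripper": 0.7}, {"delta_rot": [0, 0, 0], "linear": [-5, 0, 0], "gripper": 0.7}, {"delta_rot": [0, 0, 0], "linear": [-4, 0, 0], "gripper": 0.7}, {"delta_rot": [0, 0, 0], "linear": [-4, 0, 0], "gripper": 0.7}, {"delta_rot": [0, 0, 0], "linear": [-4, 0, 0], "gripper": 0.7}, {"delta_rot": [0, 0, 0], "linear": [-3, 0, 0], "gripper": 0.7}, {"delta_rot": [0, 0, 0], "linear": [0, 0, 0], "gripper": 0.7}])

```text
clock: 23.45
eef_pos: [0.607, -0.0876, -0.0128]
eef_rot: [[-0.999, -0.035, -0.0], [-0.035, 0.999, 0.0], [0.0, 0.0, -1.0]]
force: [0.4, 0.9, -0.0]
opening: 0.0598
gripper_force: 0.0
```

```bash
cat > pk2.py <<'E'
from m import *
O=np.array([536.8,40.5]); a=np.radians(92.05); ex=np.array([np.cos(a),np.sin(a)]); ey=np.array([-ex[1],ex[0]])
s=state();print(s['clock'],np.round(s['eef_pos'],4),np.round(s['force'],1))
for n in ['wrist','side','scene']:
    im=grab_frame(n); c=cam(n); hsv=cv2.cvtColor(im,cv2.COLOR_RGB2HSV)
    for r in cut_out(n,'panel'):
        w=ray(n,r['uv'],.016,c)[0]*1000
        if not(440<w[0]<650 and -220<w[1]<120): continue
        m=r['pixels'].astype(np.uint8); ct=np.argwhere(m)[:,::-1]
        hull=cv2.fillConvexPoly(np.zeros_like(m),cv2.convexHull(ct.astype(np.int32)),1)
        hull=cv2.erode(hull,np.ones((5,5)))
        lab=cv2.connectedComponentsWithStats((hull&(hsv[...,2]>150)).astype(np.uint8))
        for st,ce in zip(lab[2][1:],lab[3][1:]):
            if st[4]>40:
                P=ray(n,ce,.016,c)[0,:2]*1000; print(n,'patch',st[:5],np.round(P,1),'bridge',np.round([(P-O)@ex,(P-O)@ey],1))
        P=ray(n,ct,.014,c)[:,:2]*1000; b=cv2.minAreaRect(P.astype(np.float32)); print(n,np.round(b[0]),np.round(b[1]),round(b[2],1))
        if n!='wrist': continue
        cc=max(cv2.findContours(m,0,1)[0],key=cv2.contourArea)[:,0]
        ok=(cc[:,0]>3)&(cc[:,0]<556)&(cc[:,1]>3)&(cc[:,1]<416); Q=ray(n,cc[ok],.016,c)[:,:2]*1000-O
        B=np.c_[Q@ex,Q@ey]; np.save('b.npy',B); my=np.median(B[:,1])
        for k,S in (('+y',B[B[:,1]>B[:,1].max()-14]),('-y',B[B[:,1]<B[:,1].min()+14])):
            if np.ptp(S[:,0])>30:
                l=cv2.fitLine(S.astype(np.float32),cv2.DIST_HUBER,0,.01,.01).ravel(); print(k,'edge ang',round(np.degrees(np.arctan(l[1]/l[0])),1),'bx,by',np.round(l[2:],1))
E
python3 pk2.py
```

```text
23.45 [ 0.607  -0.0876 -0.0128] [ 0.4  0.9 -0. ]
wrist patch [ 253  109   59   60 2753] [541.2 -88.3] bridge [-128.9    0.2]
wrist [542. -88.] [101. 152.] 7.2
+y edge ang 2.6 bx,by [-166.    45.8]
-y edge ang 5.1 bx,by [-128.4  -49.4]
side patch [286 270  12  10  95] [543.3 -89.2] bridge [-129.9   -1.8]
side [542. -93.] [103. 156.] 7.9
scene [550. -85.] [108. 147.] 7.3
```

It is nearly centred and still 5° off. A few more mm on the side will leave the rest for the rear push to square.

>>> arm_command(targets=[{"delta_rot": [0, 0, 0], "linear": [-2, 0, 0], "gripper": 0.7}, {"delta_rot": [0, 0, 0], "linear": [-2, 0, 0], "gripper": 0.7}, {"delta_rot": [0, 0, 0], "linear": [-1, 0, 0], "gripper": 0.7}, {"delta_rot": [0, 0, 0], "linear": [0, 0, 0], "gripper": 0.7}, {"delta_rot": [0, 0, 0], "linear": [10, 0, 0], "gripper": 0.7}, {"delta_rot": [0, 0, 0], "linear": [15, 0, 0], "gripper": 0.7}, {"delta_rot": [0, 0, 0], "linear": [0, 0, 20], "gripper": 0.7}, {"delta_rot": [0, 0, 0], "linear": [0, 0, 30], "gripper": 0.7}, {"delta_rot": [0, 0, 0], "linear": [0, 0, 30], "gripper": 0.7}, {"delta_rot": [0, 0, 0], "linear": [0, 0, 30], "gripper": 0.7}])

```text
clock: 24.75
eef_pos: [0.6277, -0.0875, 0.0984]
eef_rot: [[-0.999, -0.035, -0.0], [-0.035, 0.999, 0.0], [0.0, 0.0, -1.0]]
force: [-1.0, -0.2, -1.0]
opening: 0.0596
gripper_force: 0.0
```

```bash
python3 pk2.py
```

```text
24.75 [ 0.6277 -0.0875  0.0984] [-1.  -0.2 -1. ]
wrist patch [269  76  32  35 893] [539.8 -87.5] bridge [-128.     1.6]
wrist [540. -88.] [102. 153.] 5.8
+y edge ang 3.6 bx,by [-146.3   50.5]
-y edge ang 3.6 bx,by [-125.5  -48.4]
wrist patch [  476     4    84   232 10703] [551.3  96.9] bridge [ 55.8 -16.5]
wrist patch [ 409    7   38  172 2851] [534.   21.4] bridge [-19.    3.5]
wrist patch [458  70  31  51 814] [535.8  56.2] bridge [15.7  0.5]
wrist patch [410 184  13  51 347] [628.4  29.3] bridge [-14.5 -91.2]
wrist [565.  77.] [188. 123.] 2.4
+y edge ang -5.6 bx,by [-0.5 57.4]
-y edge ang -3.2 bx,by [  15.5 -121.7]
side patch [284 270  11  10  92] [539.1 -87.8] bridge [-128.3    2.3]
side [537. -92.] [104. 157.] 5.7
scene patch [212 236  11   8  70] [538.7 -86.5] bridge [-127.     2.6]
scene [544. -85.] [112. 151.] 5.6
```

>>> arm_command(targets=[{"delta_rot": [0, 0, -0.135], "linear": [-8, -12, 0], "gripper": 0.7}, {"delta_rot": [0, 0, -0.135], "linear": [-8, -12, 0], "gripper": 0.7}, {"delta_rot": [0, 0, -0.135], "linear": [-8, -12, 0], "gripper": 0.7}, {"delta_rot": [0, 0, -0.135], "linear": [-8, -12, 0], "gripper": 0.7}, {"delta_rot": [0, 0, -0.135], "linear": [-8, -12, 0], "gripper": 0.7}, {"delta_rot": [0, 0, -0.135], "linear": [-8, -12, 0], "gripper": 0.7}, {"delta_rot": [0, 0, -0.135], "linear": [-8, -12, 0], "gripper": 0.7}, {"delta_rot": [0, 0, -0.135], "linear": [-8, -12, 0], "gripper": 0.7}, {"delta_rot": [0, 0, -0.135], "linear": [-8, -12, 0], "gripper": 0.7}, {"delta_rot": [0, 0, -0.135], "linear": [-8, -12, 0], "gripper": 0.7}])

```text
clock: 26.05
eef_pos: [0.5464, -0.2078, 0.0959]
eef_rot: [[-0.248, 0.969, -0.002], [0.969, 0.248, 0.001], [0.001, -0.002, -1.0]]
force: [-0.4, -0.3, 0.1]
opening: 0.0599
gripper_force: 0.0
```

>>> arm_command(targets=[{"delta_rot": [0, 0, -0.11], "linear": [-1, 0, 0], "gripper": 0.7}, {"delta_rot": [0, 0, -0.11], "linear": [-1, 0, 0], "gripper": 0.7}, {"delta_rot": [0, 0, 0], "linear": [0, 0, 0], "gripper": 0.7}, {"delta_rot": [0, 0, 0], "linear": [0, 0, -20], "gripper": 0.7}, {"delta_rot": [0, 0, 0], "linear": [0, 0, -20], "gripper": 0.7}, {"delta_rot": [0, 0, 0], "linear": [0, 0, -20], "gripper": 0.7}, {"delta_rot": [0, 0, 0], "linear": [0, 0, -20], "gripper": 0.7}, {"delta_rot": [0, 0, 0], "linear": [0, 0, -20], "gripper": 0.7}, {"delta_rot": [0, 0, 0], "linear": [0, 0, -10], "gripper": 0.7}, {"delta_rot": [0, 0, 0], "linear": [0, 0, 0], "gripper": 0.7}])

```text
clock: 27.05
eef_pos: [0.5443, -0.2071, -0.0144]
eef_rot: [[-0.038, 0.999, -0.003], [0.999, 0.038, 0.001], [0.001, -0.003, -1.0]]
force: [1.0, -0.5, 0.6]
opening: 0.0595
gripper_force: 0.0
```

>>> arm_command(targets=[{"delta_rot": [0, 0, 0], "linear": [0, 10, 0], "gripper": 0.7}, {"delta_rot": [0, 0, 0], "linear": [-0.5, 10, 0], "gripper": 0.7}, {"delta_rot": [0, 0, 0], "linear": [-0.2, 6, 0], "gripper": 0.7}, {"delta_rot": [0, 0, 0], "linear": [-0.2, 5, 0], "gripper": 0.7}, {"delta_rot": [0, 0, 0], "linear": [-0.2, 5, 0], "gripper": 0.7}, {"delta_rot": [0, 0, 0], "linear": [-0.2, 5, 0], "gripper": 0.7}, {"delta_rot": [0, 0, 0], "linear": [-0.2, 5, 0], "gripper": 0.7}, {"delta_rot": [0, 0, 0], "linear": [-0.2, 5, 0], "gripper": 0.7}, {"delta_rot": [0, 0, 0], "linear": [-0.2, 5, 0], "gripper": 0.7}, {"delta_rot": [0, 0, 0], "linear": [0, 0, 0], "gripper": 0.7}])

```text
clock: 28.05
eef_pos: [0.5432, -0.1509, -0.0129]
eef_rot: [[-0.036, 0.999, -0.0], [0.999, 0.036, 0.0], [0.0, -0.0, -1.0]]
force: [-0.8, -0.2, 0.8]
opening: 0.0597
gripper_force: 0.0
```

```bash
python3 pk2.py
```

```text
28.05 [ 0.5432 -0.1509 -0.0129] [-0.8 -0.2  0.8]
wrist patch [ 255   51   61   65 3139] [540.7 -63.6] bridge [-104.1   -0.2]
wrist [541. -86.] [101. 105.] 2.1
+y edge ang 0.2 bx,by [-130.9   49.2]
-y edge ang -0.1 bx,by [-119.8  -49.4]
side [533. -70.] [ 83. 156.] 2.7
scene patch [222 237  11   8  73] [541.1 -63.1] bridge [-103.7   -0.6]
scene [547. -62.] [108. 151.] 2.3
```

It is square (0.1°) and centred within 0.5 mm. I'll push straight along the bridge axis.

>>> arm_command(targets=[{"delta_rot": [0, 0, 0], "linear": [-0.2, 5, 0], "gripper": 0.7}, {"delta_rot": [0, 0, 0], "linear": [-0.2, 6, 0], "gripper": 0.7}, {"delta_rot": [0, 0, 0], "linear": [-0.2, 6, 0], "gripper": 0.7}, {"delta_rot": [0, 0, 0], "linear": [-0.2, 6, 0], "gripper": 0.7}, {"delta_rot": [0, 0, 0], "linear": [-0.2, 6, 0], "gripper": 0.7}, {"delta_rot": [0, 0, 0], "linear": [-0.2, 6, 0], "gripper": 0.7}, {"delta_rot": [0, 0, 0], "linear": [-0.2, 6, 0], "gripper": 0.7}, {"delta_rot": [0, 0, 0], "linear": [-0.2, 6, 0], "gripper": 0.7}, {"delta_rot": [0, 0, 0], "linear": [-0.2, 5, 0], "gripper": 0.7}, {"delta_rot": [0, 0, 0], "linear": [0, 0, 0], "gripper": 0.7}])

```text
clock: 29.35
eef_pos: [0.5414, -0.0989, -0.0128]
eef_rot: [[-0.037, 0.999, -0.0], [0.999, 0.037, 0.0], [0.0, -0.0, -1.0]]
force: [0.0, -0.4, -0.3]
opening: 0.0597
gripper_force: 0.0
```

```bash
python3 pk2.py
```

```text
29.35 [ 0.5414 -0.0989 -0.0128] [ 0.  -0.4 -0.3]
wrist patch [ 255   51   61   65 3142] [538.9 -11.5] bridge [-52.1  -0.3]
wrist [540. -35.] [102. 106.] 2.1
+y edge ang 0.3 bx,by [-82.6  49.2]
-y edge ang -0.2 bx,by [-75.8 -49.5]
side [532. -35.] [ 89. 125.] 2.5
side patch [232 205  15   6  41] [483.6 116.6] bridge [77.9 50.5]
side patch [225 214  11   9  47] [458.1  89.6] bridge [51.9 76.9]
side patch [224 240  26   6  55] [456.8  19.8] bridge [-17.8  80.7]
side [471.  68.] [120. 116.] 16.8
scene patch [246 237  12   8  72] [539.3 -11. ] bridge [-51.5  -0.7]
scene [547. -30.] [111. 111.] 2.3
```

>>> arm_command(targets=[{"delta_rot": [0, 0, 0], "linear": [-0.2, 5, 0], "gripper": 0.7}, {"delta_rot": [0, 0, 0], "linear": [-0.2, 5, 0], "gripper": 0.7}, {"delta_rot": [0, 0, 0], "linear": [-0.2, 5, 0], "gripper": 0.7}, {"delta_rot": [0, 0, 0], "linear": [-0.2, 5, 0], "gripper": 0.7}, {"delta_rot": [0, 0, 0], "linear": [-0.2, 5, 0], "gripper": 0.7}, {"delta_rot": [0, 0, 0], "linear": [-0.2, 5, 0], "gripper": 0.7}, {"delta_rot": [0, 0, 0], "linear": [-0.2, 5, 0], "gripper": 0.7}, {"delta_rot": [0, 0, 0], "linear": [-0.2, 5, 0], "gripper": 0.7}, {"delta_rot": [0, 0, 0], "linear": [-0.1, 4, 0], "gripper": 0.7}, {"delta_rot": [0, 0, 0], "linear": [0, 0, 0], "gripper": 0.7}])

```text
clock: 30.65
eef_pos: [0.5397, -0.055, -0.0128]
eef_rot: [[-0.036, 0.999, -0.0], [0.999, 0.036, 0.0], [0.0, -0.0, -1.0]]
force: [-0.2, 0.4, 0.1]
opening: 0.06
gripper_force: 0.0
```

>>> arm_command(targets=[{"delta_rot": [0, 0, 0], "linear": [0, 1, 0], "gripper": 0.7}, {"delta_rot": [0, 0, 0], "linear": [-0.1, 1, 0], "gripper": 0.7}, {"delta_rot": [0, 0, 0], "linear": [0, 1, 0], "gripper": 0.7}, {"delta_rot": [0, 0, 0], "linear": [0, 1, 0], "gripper": 0.7}, {"delta_rot": [0, 0, 0], "linear": [-0.1, 1, 0], "gripper": 0.7}, {"delta_rot": [0, 0, 0], "linear": [0, 0.5, 0], "gripper": 0.7}, {"delta_rot": [0, 0, 0], "linear": [0, 0.5, 0], "gripper": 0.7}, {"delta_rot": [0, 0, 0], "linear": [0, 0, 0], "gripper": 0.7}, {"delta_rot": [0, 0, 0], "linear": [0, 0, 0], "gripper": 0.7}, {"delta_rot": [0, 0, 0], "linear": [0, 0, 0], "gripper": 0.7}])

```text
clock: 31.65
eef_pos: [0.5396, -0.0495, -0.0128]
eef_rot: [[-0.036, 0.999, 0.0], [0.999, 0.036, 0.0], [0.0, 0.0, -1.0]]
force: [0.6, 0.3, -0.1]
opening: 0.0599
gripper_force: 0.0
```

Not at the stop yet, so I'll continue in small steps.

>>> arm_command(targets=[{"delta_rot": [0, 0, 0], "linear": [0, 0.5, 0], "gripper": 0.7}, {"delta_rot": [0, 0, 0], "linear": [0, 0.5, 0], "gripper": 0.7}, {"delta_rot": [0, 0, 0], "linear": [0, 0.5, 0], "gripper": 0.7}, {"delta_rot": [0, 0, 0], "linear": [-0.1, 0.5, 0], "gripper": 0.7}, {"delta_rot": [0, 0, 0], "linear": [0, 0.5, 0], "gripper": 0.7}, {"delta_rot": [0, 0, 0], "linear": [0, 0.5, 0], "gripper": 0.7}, {"delta_rot": [0, 0, 0], "linear": [0, 0, 0], "gripper": 0.7}, {"delta_rot": [0, 0, 0], "linear": [0, 0, 0], "gripper": 0.7}, {"delta_rot": [0, 0, 0], "linear": [0, 0, 0], "gripper": 0.7}, {"delta_rot": [0, 0, 0], "linear": [0, 0, 0], "gripper": 0.7}])

```text
clock: 32.65
eef_pos: [0.5394, -0.0465, -0.0128]
eef_rot: [[-0.036, 0.999, -0.0], [0.999, 0.036, 0.0], [0.0, -0.0, -1.0]]
force: [-0.2, 0.8, -0.5]
opening: 0.0598
gripper_force: 0.0
```

>>> arm_command(targets=[{"delta_rot": [0, 0, 0], "linear": [0, 0.5, 0], "gripper": 0.7}, {"delta_rot": [0, 0, 0], "linear": [0, 0.5, 0], "gripper": 0.7}, {"delta_rot": [0, 0, 0], "linear": [0, 0.5, 0], "gripper": 0.7}, {"delta_rot": [0, 0, 0], "linear": [0, 0.5, 0], "gripper": 0.7}, {"delta_rot": [0, 0, 0], "linear": [0, 0, 0], "gripper": 0.7}, {"delta_rot": [0, 0, 0], "linear": [0, 0, 0], "gripper": 0.7}, {"delta_rot": [0, 0, 0], "linear": [0, 0, 0], "gripper": 0.7}, {"delta_rot": [0, 0, 0], "linear": [0, 0, 0], "gripper": 0.7}, {"delta_rot": [0, 0, 0], "linear": [0, 0, 0], "gripper": 0.7}, {"delta_rot": [0, 0, 0], "linear": [0, 0, 0], "gripper": 0.7}])

```text
clock: 33.65
eef_pos: [0.5395, -0.0445, -0.0128]
eef_rot: [[-0.036, 0.999, -0.0], [0.999, 0.036, 0.0], [0.0, -0.0, -1.0]]
force: [0.2, -0.3, -0.8]
opening: 0.0597
gripper_force: 0.0
```

```bash
python3 pk2.py | grep -v 'side patch'; python3 -c "
import numpy as np;B=np.load('b.npy');S=B[(abs(B[:,1])<28)];print(S[:,0].min(),S[:,0].max(),np.percentile(S[:,0],[5,50]))"
```

```text
33.65 [ 0.5395 -0.0445 -0.0128] [ 0.2 -0.3 -0.8]
wrist patch [  161    13   248   114 12873] [535.9  48.6] bridge [8.1 0.7]
wrist [537.  20.] [101. 106.] 2.1
+y edge ang 0.1 bx,by [-44.3  48.9]
-y edge ang -0.1 bx,by [-39.6 -49.3]
side [531.  36.] [ 89. 160.] 2.2
scene patch [270 227  17  13 103] [510.5  44.7] bridge [ 5.2 26.2]
scene [541.  44.] [111. 150.] 2.2
-72.54381954997018 -17.97245657247174 [-72.53905936 -18.42126879]
```

>>> arm_command(targets=[{"delta_rot": [0, 0, 0], "linear": [0, 0.5, 0], "gripper": 0.7}, {"delta_rot": [0, 0, 0], "linear": [0, 0.5, 0], "gripper": 0.7}, {"delta_rot": [0, 0, 0], "linear": [0, 0.5, 0], "gripper": 0.7}, {"delta_rot": [0, 0, 0], "linear": [-0.1, 0.5, 0], "gripper": 0.7}, {"delta_rot": [0, 0, 0], "linear": [0, 0, 0], "gripper": 0.7}, {"delta_rot": [0, 0, 0], "linear": [0, 0, 0], "gripper": 0.7}, {"delta_rot": [0, 0, 0], "linear": [0, 0, 0], "gripper": 0.7}, {"delta_rot": [0, 0, 0], "linear": [0, 0, 0], "gripper": 0.7}, {"delta_rot": [0, 0, 0], "linear": [0, 0, 0], "gripper": 0.7}, {"delta_rot": [0, 0, 0], "linear": [0, 0, 0], "gripper": 0.7}])

```text
clock: 34.95
eef_pos: [0.5398, -0.0431, -0.0127]
eef_rot: [[-0.036, 0.999, 0.001], [0.999, 0.036, -0.001], [-0.001, 0.001, -1.0]]
force: [1.4, -5.2, -0.9]
opening: 0.0594
gripper_force: 2.7
```

>>> arm_command(targets=[{"delta_rot": [0, 0, 0], "linear": [0, 0.5, 0], "gripper": 0.7}, {"delta_rot": [0, 0, 0], "linear": [0, 0.5, 0], "gripper": 0.7}, {"delta_rot": [0, 0, 0], "linear": [0, 0, 0], "gripper": 0.7}, {"delta_rot": [0, 0, 0], "linear": [0, 0, 0], "gripper": 0.7}, {"delta_rot": [0, 0, 0], "linear": [0, 0, 0], "gripper": 0.7}, {"delta_rot": [0, 0, 0], "linear": [0, 0, 0], "gripper": 0.7}, {"delta_rot": [0, 0, 0], "linear": [0, 0, 0], "gripper": 0.7}, {"delta_rot": [0, 0, 0], "linear": [0, 0, 0], "gripper": 0.7}, {"delta_rot": [0, 0, 0], "linear": [0, 0, 0], "gripper": 0.7}, {"delta_rot": [0, 0, 0], "linear": [0, 0, 0], "gripper": 0.7}])

```text
clock: 35.95
eef_pos: [0.54, -0.0429, -0.0126]
eef_rot: [[-0.037, 0.999, 0.001], [0.999, 0.037, -0.002], [-0.002, 0.001, -1.0]]
force: [0.5, -12.3, -1.0]
opening: 0.0595
gripper_force: 6.1
```

Run:
```python
from m import *
s=state();print(s['eef_pos'],np.round(s['force'],1))
O=np.array([536.8,40.5]); a=np.radians(92.05); ex=np.array([np.cos(a),np.sin(a)]); ey=np.array([-ex[1],ex[0]])
# profile along bridge x behind the bar in scene/side at z=13..16, to see gap panel/stop
for n in ['scene','side']:
    im=grab_frame(n);g=im.astype(int).sum(2)/3
    for by in (-30,0,30):
        xs=np.arange(35,100,3); P=np.c_[O+xs[:,None]*ex+by*ey,np.full(len(xs),14)]/1000
        q=proj(n,P); print(n,by,[int(v) for v in cv2.remap(g.astype(np.float32),q[:,0].astype(np.float32),q[:,1].astype(np.float32),1).ravel()])
```

```text
[ 0.54001386 -0.04286674 -0.01258505] [  0.5 -12.3  -1. ]
scene -30 [70, 70, 70, 72, 72, 72, 72, 72, 72, 72, 72, 73, 72, 72, 88, 158, 178, 183, 176, 173, 140, 125]
scene 0 [74, 75, 74, 75, 74, 74, 75, 75, 74, 74, 74, 74, 74, 74, 86, 150, 174, 179, 175, 173, 137, 135]
scene 30 [67, 66, 66, 66, 65, 66, 67, 66, 66, 66, 66, 66, 67, 67, 81, 141, 172, 177, 176, 174, 125, 115]
side -30 [52, 65, 78, 84, 85, 85, 99, 113, 111, 96, 69, 48, 36, 34, 34, 29, 30, 25, 22, 25, 21, 22]
side 0 [18, 21, 22, 23, 26, 24, 31, 35, 42, 47, 53, 55, 57, 73, 102, 131, 147, 148, 143, 128, 116, 109]
side 30 [93, 104, 99, 77, 58, 53, 52, 52, 52, 51, 53, 52, 54, 69, 100, 127, 142, 146, 139, 120, 102, 97]
```

12 N against the stop, dark panel meeting pale strip with no gap. I'll retreat and raise the hand.

>>> arm_command(targets=[{"delta_rot": [0, 0, 0], "linear": [0, -4, 0], "gripper": 0.7}, {"delta_rot": [0, 0, 0], "linear": [0.5, -12, 0], "gripper": 0.7}, {"delta_rot": [0, 0, 0], "linear": [0.5, -18, 0], "gripper": 0.7}, {"delta_rot": [0, 0, 0], "linear": [1, -25, 0], "gripper": 0.7}, {"delta_rot": [0, 0, 0], "linear": [0, -15, 15], "gripper": 0.7}, {"delta_rot": [0, 0, 0], "linear": [0, 0, 35], "gripper": 0.7}, {"delta_rot": [0, 0, 0], "linear": [0, 0, 45], "gripper": 0.7}, {"delta_rot": [0, 0, 0], "linear": [0, 0, 45], "gripper": 0.7}, {"delta_rot": [0, 0, 0], "linear": [0, 0, 45], "gripper": 0.7}, {"delta_rot": [0, 0, 0], "linear": [0, 0, 40], "gripper": 0.7}])

```text
clock: 37.05
eef_pos: [0.5412, -0.116, 0.2146]
eef_rot: [[-0.036, 0.999, 0.001], [0.999, 0.036, -0.0], [-0.0, 0.001, -1.0]]
force: [0.4, 0.0, -0.0]
opening: 0.0597
gripper_force: 0.0
```

>>> arm_command(targets=[{"delta_rot": [0, 0, 0], "linear": [0, 20, 10], "gripper": 0.7}, {"delta_rot": [0, 0, 0], "linear": [0, 30, 10], "gripper": 0.7}, {"delta_rot": [0, 0, 0], "linear": [0, 30, 10], "gripper": 0.7}, {"delta_rot": [0, 0, 0], "linear": [0, 30, 10], "gripper": 0.7}, {"delta_rot": [0, 0, 0], "linear": [0, 30, 0], "gripper": 0.7}, {"delta_rot": [0, 0, 0], "linear": [0, 20, 0], "gripper": 0.7}, {"delta_rot": [0, 0, 0], "linear": [0, 20, 0], "gripper": 0.7}, {"delta_rot": [0, 0, 0], "linear": [0, 0, 0], "gripper": 0.7}, {"delta_rot": [0, 0, 0], "linear": [0, 0, 0], "gripper": 0.7}, {"delta_rot": [0, 0, 0], "linear": [0, 0, 0], "gripper": 0.7}])

```text
clock: 38.05
eef_pos: [0.5414, 0.0635, 0.2521]
eef_rot: [[-0.035, 0.999, -0.0], [0.999, 0.035, -0.0], [-0.0, -0.0, -1.0]]
force: [-0.9, 0.3, 0.4]
opening: 0.0599
gripper_force: 0.0
```

```bash
cat > fin.py <<'E'
from m import *
O=np.array([536.8,40.5]); a=np.radians(92.05); ex=np.array([np.cos(a),np.sin(a)]); ey=np.array([-ex[1],ex[0]])
s=state();print(s['clock'],np.round(s['eef_pos'],3))
im=grab_frame('wrist'); c=cam('wrist')
cv2.imwrite('pics/fin.png',im[...,::-1])
# top-down map 1px=0.5mm, rows bx, cols by, at height z
def top(z):
    bx=np.arange(-100,100,.5);by=np.arange(-130,130,.5)
    X=O[None,None]+bx[:,None,None]*ex+by[None,:,None]*ey
    P=np.concatenate([X,np.full(X.shape[:2]+(1,),z)],2).reshape(-1,3)/1000
    q=proj('wrist',P,c).astype(np.float32).reshape(len(bx),len(by),2)
    return cv2.remap(im,q[...,0],q[...,1],1),bx,by
def runs(v,ax): 
    i=np.flatnonzero(v); return (ax[i[0]],ax[i[-1]],len(i)*.5) if len(i) else None
T,bx,by=top(16); V=T.max(2); D=V<110
for r in (-65,-55,-45,-35,40,50,60): 
    k=np.argmin(abs(bx-r)); w=abs(by)<62; print('panel bx',r,runs(D[k]&w,by))
for r in (-30,0,30): k=np.argmin(abs(by-r)); print('panel near/far at by',r,runs(D[:,k],bx))
T,_,_=top(13); V=T.min(2).astype(int)
for r in (79,81,83,85): k=np.argmin(abs(bx-r)); m=T[k].mean(1)>150; print('stop bx',r,runs(m,by))
T,_,_=top(37);h=cv2.cvtColor(T,cv2.COLOR_RGB2HSV);G=(h[...,0]>65)&(h[...,0]<95)&(h[...,1]>80)
for r in (-14,-8,12): k=np.argmin(abs(bx-r)); print('bar',r,runs(G[k],by))
for r in (-80,-50,50,80): k=np.argmin(abs(by-r)); print('bar bx at',r,runs(G[:,k],bx))
for n in ('wrist',):
  for r in recognise(n,'screw_top')[:1]: P=ray(n,r['uv'],.062,c)[0,:2]*1000-O; print('screw',np.round([P@ex,P@ey],1))
E
python3 fin.py
```

```text
38.05 [0.541 0.063 0.252]
panel bx -65 (np.float64(-48.5), np.float64(46.5), 95.0)
panel bx -55 (np.float64(-48.5), np.float64(47.0), 92.0)
panel bx -45 (np.float64(-48.5), np.float64(45.5), 89.5)
panel bx -35 (np.float64(-49.0), np.float64(40.0), 89.0)
panel bx 40 (np.float64(-48.5), np.float64(48.0), 84.0)
panel bx 50 (np.float64(-48.0), np.float64(47.5), 80.5)
panel bx 60 (np.float64(-49.0), np.float64(47.5), 84.0)
panel near/far at by -30 (np.float64(-68.5), np.float64(77.5), 101.0)
panel near/far at by 0 (np.float64(-69.0), np.float64(77.0), 107.0)
panel near/far at by 30 (np.float64(-69.5), np.float64(77.5), 106.5)
stop bx 79 (np.float64(65.5), np.float64(69.5), 4.5)
stop bx 81 (np.float64(-68.0), np.float64(70.0), 136.5)
stop bx 83 (np.float64(-68.0), np.float64(69.5), 122.5)
stop bx 85 (np.float64(-68.0), np.float64(70.0), 119.5)
bar -14 (np.float64(-107.0), np.float64(109.0), 199.0)
bar -8 (np.float64(-107.5), np.float64(109.0), 187.5)
bar 12 (np.float64(-107.5), np.float64(109.0), 189.5)
bar bx at -80 (np.float64(-14.5), np.float64(24.0), 39.0)
bar bx at -50 (np.float64(-14.5), np.float64(24.0), 39.0)
bar bx at 50 (np.float64(-15.0), np.float64(23.5), 39.0)
bar bx at 80 (np.float64(-15.5), np.float64(23.5), 39.5)
screw [20.6  1.5]
```

The panel is centred within about 1.3 mm of the bar, stop and screw, square, and against the stop, and the hand is well clear above. I'll hand it in.

```bash
python3 -c "
from workcell import *;print(hand_in())"
```

```text
the job is handed in; nothing more can be done
None
```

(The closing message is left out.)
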